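# Release the charged battery pack

### The arm

A 7-joint arm with a two-finger parallel gripper is mounted at the origin on the work surface. World frame = base frame: x ahead of the robot, y to its left, z up, the work surface at z = 0. Lengths are in m, angles in rad, forces in N, time in s.
With the tool pointing down it reaches from about 0.4 to 0.85 m from the base axis. Payload 6.9 kg.
Tool frame: the origin (TCP) lies on the centre line of the jaws, within the pads' length; the fingertips stand 25 mm ahead of it and the grasp point (between the pads) lies 6 mm ahead of it (ctrl.tip_extent is the distance from the TCP to the fingertips, in m); z points along the fingers, y is the line along which they close (so a half turn about z gives the same grasp; the last joint's range is limited). The gripper opens to 85 mm and grips with 20 to 120 N. Pads are 22 mm wide; open, the fingers measure 114 mm over their backs; the gripper's body (76 mm by 85 mm) begins 54 mm behind the grasp point. The pads swing forward as they close: fully open they stand 13 mm farther back than shut.
Start: joints at [1.294, 0.507, -0.238, 1.5, 0.126, 1.149, -0.155], TCP at [0.233, -0.58, 0.256] pointing down, gripper open.
Joint ranges: [-3.08, 3.08], [-0.24, 2.05], [-1.43, 1.35], [0, 2.5], [-1.52, 4.66], [0.17, 1.96], [-2.89, 2.89]. Speed limits (rad/s): [2.39, 2.39, 3.14, 3.14, 3.14, 3.14, 3.14].

### API

Orientations are given as a rotation vector (axis times angle).
In Python, from cell import ctrl, imaging gives the robot as it stands. The module is installed in compiled form; this text tells all that it offers.
- The arm moves only by the tool servo_tool, never from a script. Its argument "plan" is a list of rows, each a list of 6 numbers: the shift along the world's x, y, z in cm, then the turn, a rotation vector about the world's x, y, z in degrees. In form: [[dx, dy, dz, rx, ry, rz], ...]. A call has 1 to 10 rows; each row shifts and turns the commanded pose from where the row before left it; what a row does not reach is not made up. A row lasts 1/12 s, in which the tool goes at most 41.7 mm and 7.16 degrees, less where a joint would pass 70% of its speed; a pose out of reach is approached as far as the arm can. A call with a gripper value outside its range is refused whole. "claw" is the opening, from 0 (shut) to 1 (fully open), set as the call begins (left out, the last holds). The fingers move at their own pace and stop on an object; "force" is the grip in N (left out, the last holds). Time passes only in rows, so rows that do not move let the fingers close. It gives the time, the measured TCP pose, the force, the opening and the grip force at its end, in the units of the state.
- ctrl.get_state(): the state, without advancing time (a new reading comes with each control period).
- imaging.snapshot(name): name is "scene" or "top"; returns the picture (480x640x3 uint8, red, green, blue); there is no depth.
- imaging.camera_info(name): a dict with "intrinsics" (3x3 intrinsics, pixels), "rvec" (rotation vector, rad) and "tvec" (3), from world to camera coordinates, as OpenCV has them. Camera axes: x right, y down, z forward; pixel columns grow to the right and rows downward; lengths in m; the calibration is good to about 2 mm. A picture is of the moment at which its call begins. camera_info takes no time and is no camera call.
- ctrl.job_done(): hands the job in; it is judged then, once.
The state is a dict: "t": time; "q": joint angles; "qvel": joint speeds; "joint_torque": joint torques, N m; "ee_pos": TCP position; "ee_rot": TCP orientation; "contact_force": force on the tool from outside, world axes, zero at the start; "moment": the same for the moment, N m; "grip_width": opening from 0.0 (shut) to 1.0 (fully open); "grip_force": force on a finger pad.
Only numpy, scipy, OpenCV 4.12 (cv2) and the standard library are available. Lean on these libraries where they do the work, as an engineer would, in place of code of your own. Each camera call takes 0.05 s, during which the arm holds its last target. There are 200 camera calls.

### The job

The battery pack in the bench charger is full. Pinch its two orange side tabs together to unlatch it, lift it out of the charger and stand it upright on its foot in the shallow blue tray, setting it down before you let go rather than dropping it. Leave the cup, the steel ball, the cone and the spray can where they are.

Things in the scene. Friction and masses are not known exactly. Their poses are not given: they have to be found in the camera images.
- charger: Grey battery charger, fixed to the bench; 100 x 100 mm and 62 mm high, with a black 34 mm high panel with a green lamp on its -x side (79 mm out). Origin on the bench under the centre of its upright pocket; z up. The pocket mouth is 63 mm (x) by 43 mm (y), its floor 12 mm above the bench; the top rim overhangs inside on both y sides and holds the pack's hooks.
- pack_center (a point): Centre (half-way up) of the black battery pack, a loose upright stick 60 mm (x) by 40 mm (y) by 115 mm high, 0.2 to 0.4 kg. z points to its top; the foot is 57.5 mm below this point. It starts latched in the charger's pocket, foot on the pocket floor, axes along the charger's, 1.5 mm play all round, its top 65 mm above the charger's top. It must rise 50 mm for its foot to clear the charger.
- pack_tabs (a point): Point on the pack midway between its two orange sprung tabs, 21.5 mm above pack_center, same axes. A tab stands out of each y side: paddles 30 mm wide (x), 42 mm high, centred on this height, their lower edge 8 mm above the charger's top; 62 mm over both when free, 44 mm when fully pinched. Pinched along y, they unlatch the pack and it can be lifted by them.
- tab_left (a joint): Travel of the orange tab on the pack's +y side: 0 free, grows as it is pressed inward, at most 0.009 m. Its hook clears the charger's rim after about 4.5 mm (up to 6 mm if the pack stands to one side of the pocket). Spring force 4 N at first to 8 N at the end; it springs back when let go. Both must be in for the pack to come out.
- tab_right (a joint): The same for the tab on the pack's -y side.
- tray: Shallow blue steel tray, fixed to the bench; 160 mm (x) by 140 mm (y), walls 4 mm thick and 16 mm high, floor 4 mm thick. Origin under its centre on the bench, z up. Charger and tray may stand on either side.
- cup: White paper cup, 76 mm across, 90 mm high, loose; origin under its centre.
- ball: Polished steel ball of 84 mm on a dark foot, 92 mm high, loose; origin under its centre.
- cone: Aluminium cone, 80 mm across the foot, 105 mm high, loose; origin under its centre.
- can: Spray can, 60 mm across, about 150 mm high, loose; origin under its centre.
There are look-alikes about, which are no part of the job. What is shaped like the charger but yellow is not meant. Leave any purple look-alike of the part that bears pack_center alone.

How it is judged:
On the way, in this order (a step that is already met when the one before it is completed fails the run):
1. both tabs are pinched in, by more than 3 mm each, while the pack still sits in the charger (value of joint each of tab_left, tab_right above 0.003 m and z of pack_center in the frame of charger below 0.08 m), for 0.1 s.
2. the pack is lifted out, its foot above the charger's top (z of pack_center in the frame of charger above 0.12 m), for 0.1 s.
3. the pack's foot is brought within 10 mm of the tray's floor, upright, while the gripper still holds it (x of pack_center in the frame of tray between -0.06 and 0.06 m and y of pack_center in the frame of tray between -0.05 and 0.05 m and angle between pack_center's own z axis and vertical below 0.1 rad and z of pack_center in the frame of tray below 0.0715 m and contact force between the fingers and pack above 1 N), for 0.1 s.
At the end, for the whole second after the job is handed in: The pack stands on its foot on the tray's floor (its centre within 60 mm along x and 50 mm along y of the tray's, height within 6 mm, tilt under 0.1 rad), let go, both tabs sprung out again to within 2 mm (x of pack_center in the frame of tray between -0.06 and 0.06 m and y of pack_center in the frame of tray between -0.05 and 0.05 m and angle between pack_center's own z axis and vertical below 0.1 rad and z of pack_center in the frame of tray between 0.0555 and 0.0675 m and value of joint each of tab_left, tab_right below 0.002 m); the robot touches nothing.
It fails at once if the cup is shifted by more than 30 mm or tipped (distance of cup from where it was at the start of the episode above 0.03 m or angle between cup's own z axis and vertical above 0.3 rad).
It fails at once if the ball is shifted by more than 30 mm or tipped (distance of ball from where it was at the start of the episode above 0.03 m or angle between ball's own z axis and vertical above 0.3 rad).
It fails at once if the cone is shifted by more than 30 mm or tipped (distance of cone from where it was at the start of the episode above 0.03 m or angle between cone's own z axis and vertical above 0.3 rad).
It fails at once if the can is shifted by more than 30 mm or tipped (distance of can from where it was at the start of the episode above 0.03 m or angle between can's own z axis and vertical above 0.3 rad).
It also fails if it takes over 42 s, if anything falls off the work surface, if the arm or the gripper's body presses on something with over 40 N, if the wrist force passes 120 N, or if a joint passes its speed limit or range.

## Working session

There is one attempt and no reset: what is moved stays moved. The work goes in short steps, Python scripts to look and compute and a tool call to move; the robot and the scene stay as the last step left them, time stands still between calls to the robot, and variables do not carry over. Pictures are saved under pics/ and viewed, at most 10 in all, crops included, and the job is handed in when it is done.

Besides the shell and the picture viewer there is one more tool, called after "Call:" as a command line: name --pt "numbers of a row" for each row, then --argument value for the rest. servo_tool: Moves the arm, as the interface text tells. Its arguments: {"type":"object","properties":{"plan":{"type":"array","items":{"type":"array","items":{"type":"number"}}},"claw":{"type":"number"},"force":{"type":"number"}},"required":["plan"]}

```bash
mkdir -p pics
python3 - <<'E'
from cell import ctrl, imaging
import cv2
for n in("scene","top"):
    cv2.imwrite(f"pics/{n}0.png",imaging.snapshot(n)[:,:,::-1]); print(n,imaging.camera_info(n))
s=ctrl.get_state(); print(s["t"],s["ee_pos"],s["ee_rot"],s["grip_width"],ctrl.tip_extent)
E
```

```text
scene {'intrinsics': array([[526.87531996,   0.        , 308.05513691],
       [  0.        , 526.87531996, 242.0558732 ],
       [  0.        ,   0.        ,   1.        ]]), 'rvec': array([ 2.38223019,  1.01020284, -0.31855259]), 'tvec': array([-0.34344032, -0.37056285,  1.63012949])}
top {'intrinsics': array([[468.52280845,   0.        , 324.6872616 ],
       [  0.        , 468.52280845, 238.33299284],
       [  0.        ,   0.        ,   1.        ]]), 'rvec': array([ 2.11373727, -2.17091674,  0.2118431 ]), 'tvec': array([-0.09840532,  0.60876567,  1.1377256 ])}
0.1 [ 0.23319926 -0.57943737  0.25552965] [-3.08275465e+00 -5.97293535e-01  5.46660235e-04] 0.9993696370856004 0.025
```

View pics/scene0.png

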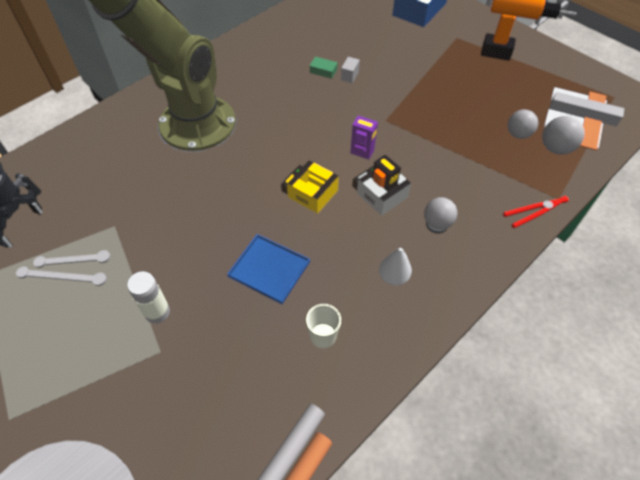

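View pics/top0.png

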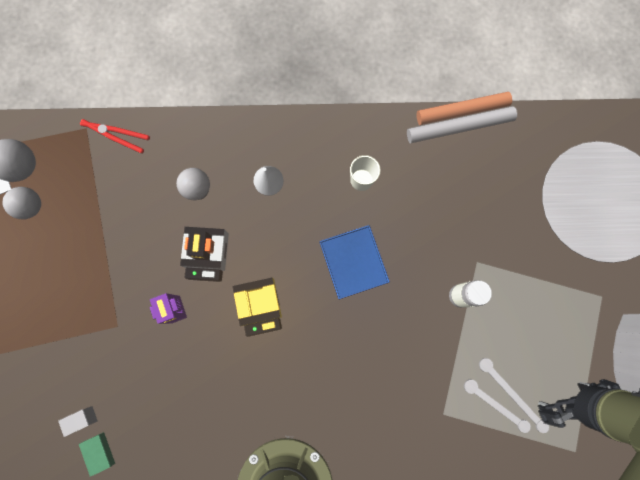

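The grey charger with the black pack is at top (203,250) and scene (385,185). The blue tray is at top (354,262), the yellow decoy at (257,302), the purple one at (166,308) and the can at (470,293). Next I'll measure with masks.

```bash
cat > h.py <<'E'
import cv2, numpy as np
from cell import ctrl, imaging
def cam(n):
    c=imaging.camera_info(n); R=cv2.Rodrigues(np.array(c["rvec"]))[0]; return c["intrinsics"],R,np.array(c["tvec"])
def ray(n,uv):
    K,R,t=cam(n); d=R.T@np.linalg.inv(K)@np.array([uv[0],uv[1],1.]); return -R.T@t,d
def plane(n,uv,z):
    o,d=ray(n,uv); return o+d*(z-o[2])/d[2]
def proj(n,p):
    K,R,t=cam(n); q=K@(R@np.array(p,float)+t); return q[:2]/q[2]
def blobs(img,lo,hi,amin=15):
    m=cv2.inRange(cv2.cvtColor(img,cv2.COLOR_RGB2HSV),lo,hi)
    n,l,s,c=cv2.connectedComponentsWithStats(m)
    return m,[(s[i,4],c[i],s[i,:4]) for i in range(1,n) if s[i,4]>=amin]
E
python3 - <<'E'
from h import *
np.set_printoptions(precision=4,suppress=True)
T=imaging.snapshot("top");S=imaging.snapshot("scene")
m,_=blobs(T,(105,120,50),(125,255,255))
cs=max(cv2.findContours(m,0,2)[0],key=cv2.contourArea); r=cv2.minAreaRect(cs)
print("tray",r)
P=np.array([plane("top",p,0.016)[:2] for p in cv2.boxPoints(r)]);print(P,P.mean(0),np.linalg.norm(np.diff(P,axis=0),axis=1), np.degrees(np.arctan2(*(P[1]-P[0])[::-1])))
a=cv2.resize(T[215:290,165:240],None,fx=8,fy=8,interpolation=cv2.INTER_CUBIC)
cv2.imwrite("pics/c_top.png",a[:,:,::-1])
a=cv2.resize(S[145:220,345:420],None,fx=8,fy=8,interpolation=cv2.INTER_CUBIC)
cv2.imwrite("pics/c_scene.png",a[:,:,::-1])
print([b for b in blobs(T[215:290,165:240],(3,150,100),(17,255,255),5)[1]])
print([b for b in blobs(T[215:290,165:240],(20,150,100),(35,255,255),5)[1]])
for n,uv,z in (("cone",(269,180),.05),("ball",(193,184),.046),("cup",(364,170),.09),("can",(480,293),.15)): print(n,plane("top",uv,z))
E
```

```text
tray ((354.1000061035156, 261.3000183105469), (60.08326721191406, 53.12626266479492), 71.56504821777344)
[[ 0.6052 -0.1016]
 [ 0.6469 -0.236 ]
 [ 0.4951 -0.2786]
 [ 0.4555 -0.1464]] [ 0.5507 -0.1906] [0.1408 0.1576 0.1379] -72.75953529492955
[(np.int32(19), array([21.5789, 27.7368]), array([21, 23,  3, 11], dtype=int32)), (np.int32(83), array([42.5904, 29.5783]), array([39, 23,  8, 14], dtype=int32))]
[]
cone [0.7641 0.0257 0.05  ]
ball [0.7589 0.2229 0.046 ]
cup [ 0.7729 -0.2183  0.09  ]
can [ 0.4525 -0.4663  0.15  ]
```

View pics/c_top.png

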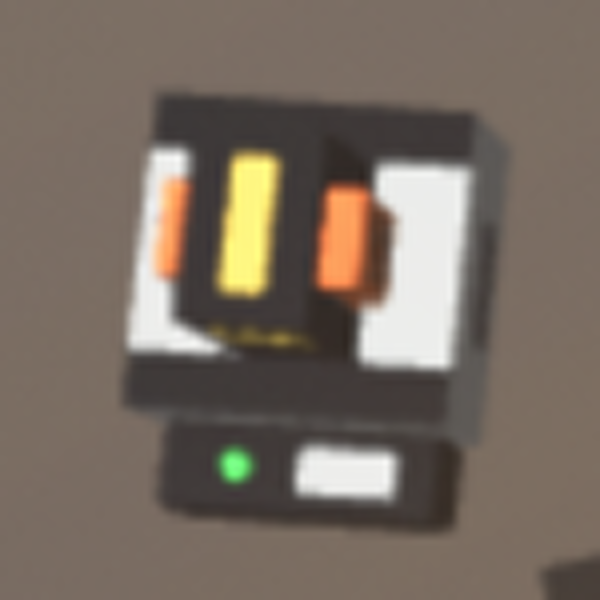

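View pics/c_scene.png

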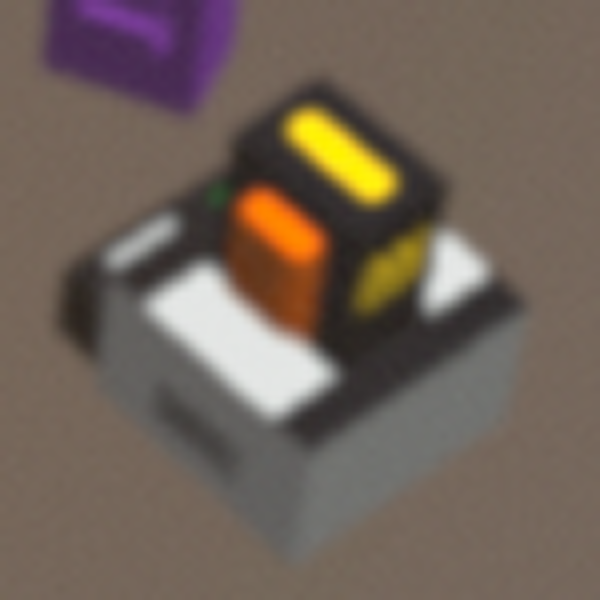

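The top crop shows the charger's top corners at about (157,92), (477,115), (445,428) and (122,405). The yellow label's centre is at (249,224), and the orange tabs are at (172,228) and (345,240). In the scene crop the label's centre is at (341,153).

Run:
```python
from h import *
np.set_printoptions(precision=4,suppress=True)
f=lambda n,uv,z: plane(n,np.array(uv)/8+((165-.44,215-.44) if n=="top" else (345-.44,145-.44)),z)
C=np.array([f("top",p,.062)[:2] for p in [(157,92),(477,115),(445,432),(122,405)]])
print(C,C.mean(0),np.linalg.norm(C-np.roll(C,1,0),axis=1))
for i,j in ((3,0),(2,1)): print("xdir",np.degrees(np.arctan2(*(C[j]-C[i])[::-1])))
for i,j in ((1,0),(2,3)): print("ydir",np.degrees(np.arctan2(*(C[j]-C[i])[::-1]))-90)
L=[f("top",p,.127)[:2] for p in [(258,152),(243,296)]];print("label",f("top",(249,224),.127),np.degrees(np.arctan2(*(L[0]-L[1])[::-1])))
print("label scene",f("scene",(341,153),.127))
S=[f("scene",p,.127)[:2] for p in [(390,190),(293,118)]];print(np.degrees(np.arctan2(*(S[0]-S[1])[::-1])))
print("tabs mid outer", (f("top",(155,230),.112)+f("top",(370,242),.112))/2, f("top",(155,230),.112)-f("top",(370,242),.112))
B=np.array([f("scene",p,.062)[:2] for p in [(520,305),(302,443),(108,285)]]);print(B,np.linalg.norm(np.diff(B,axis=0),axis=1),(B[0]+B[2])/2)
for a,b in ((B[0],B[1]),(B[1],B[2])): print(np.degrees(np.arctan2(*(a-b)[::-1])))
```

```text
[[0.6446 0.2387]
 [0.6348 0.1384]
 [0.5347 0.1475]
 [0.5457 0.2473]] [0.59  0.193] [0.0993 0.1008 0.1005 0.1004]
xdir -4.9438170113041995
xdir -5.1840283106424465
ydir -5.586353744724917
ydir -6.305470140620628
label [0.5906 0.1929 0.127 ] -4.799088428039998
label scene [0.5897 0.1945 0.127 ]
-1.3034248878383867
tabs mid outer [0.5894 0.1925 0.112 ] [0.0052 0.0641 0.    ]
[[0.6426 0.2357]
 [0.6308 0.14  ]
 [0.5406 0.1438]] [0.0964 0.0903] [0.5916 0.1898]
82.9602255485085
-2.442084406321186
```

Call:
servo_tool --pt "1.6 3.5 0 0 0 -2.7" --pt "1.6 3.5 0 0 0 -2.7" --pt "1.6 3.5 0 0 0 -2.7" --pt "1.6 3.5 0 0 0 -2.7" --pt "1.6 3.5 0 0 0 -2.7" --pt "1.6 3.5 0 0 0 -2.7" --pt "1.6 3.5 0 0 0 -2.7" --pt "1.6 3.5 0 0 0 -2.7" --pt "1.6 3.5 0 0 0 -2.7" --pt "1.6 3.5 0 0 0 -2.7" --claw 1

```text
t: 1.03
ee_pos: [0.3937, -0.228, 0.2564]
ee_rot: [3.138, -0.143, 0.0]
contact_force: [1.3, 0.4, 1.4]
grip_width: 0.997
grip_force: 0.0
```

Call:
servo_tool --pt "1.6 3.5 0 0 0 0" --pt "1.6 3.5 0 0 0 0" --pt "1.6 3.5 0 0 0 0" --pt "1.6 3.5 0 0 0 0" --pt "1.6 3.5 0 0 0 0" --pt "1.6 3.5 0 0 0 0" --pt "1.6 3.5 0 0 0 0" --pt "1.6 3.5 0 0 0 0" --pt "1.6 3.5 0 0 0 0" --pt "0 0 0 0 0 0"

```text
t: 1.87
ee_pos: [0.539, 0.0942, 0.2563]
ee_rot: [-3.133, 0.124, -0.002]
contact_force: [0.0, -0.1, 0.3]
grip_width: 1.0
grip_force: 0.0
```

Call:
servo_tool --pt "1.7 3.3 0 0 0 -0.7" --pt "1.7 3.3 0 0 0 0" --pt "1.7 3.3 0 0 0 0" --pt "0 0 -2 0 0 0" --pt "0 0 -2 0 0 0" --pt "0 0 -1.6 0 0 0" --pt "0 0 0 0 0 0" --pt "0 0 0 0 0 0"

```text
t: 2.53
ee_pos: [0.588, 0.1838, 0.1997]
ee_rot: [3.137, -0.158, -0.003]
contact_force: [-0.1, 0.0, 0.9]
grip_width: 0.998
grip_force: 0.0
```

Run:
```python
from h import *
T=imaging.snapshot("top");S=imaging.snapshot("scene")
a=cv2.resize(T[200:300,150:250],None,fx=4,fy=4,interpolation=cv2.INTER_CUBIC)
b=cv2.resize(S[110:210,330:430],None,fx=4,fy=4,interpolation=cv2.INTER_CUBIC)
cv2.imwrite("pics/over.png",np.hstack([a,b])[:,:,::-1])
print(ctrl.get_state()["ee_pos"])
```

```text
[0.58893165 0.18424413 0.20139524]
```

View pics/over.png

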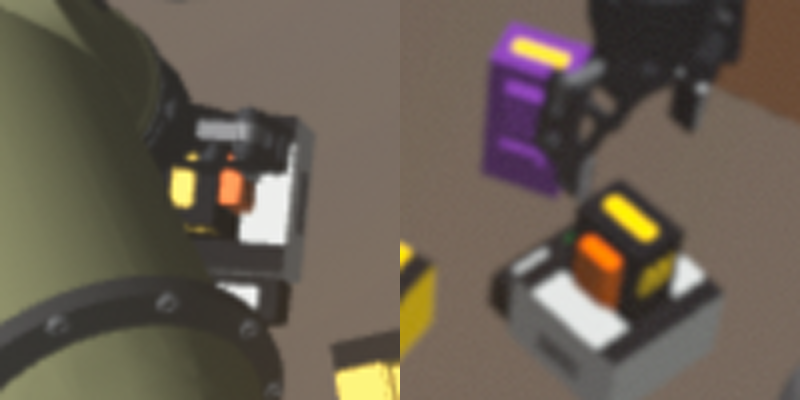

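The gripper is 9 mm short in y, so I'll correct that and descend. The tool clears the purple decoy.

Call:
servo_tool --pt "0.1 0.9 0 0 0 0" --pt "0 0 0 0 0 0" --pt "0 0 0 0 0 0"

```text
t: 2.88
ee_pos: [0.5896, 0.1944, 0.2012]
ee_rot: [-3.137, 0.156, -0.002]
contact_force: [-0.3, 0.2, 0.1]
grip_width: 1.0
grip_force: 0.0
```

Call:
servo_tool --pt "0 0 -1.5 0 0 0.4" --pt "0 0 -1.5 0 0 0" --pt "0 0 -1.5 0 0 0" --pt "0 0 0 0 0 0" --pt "0 0 0 0 0 0"

```text
t: 3.3
ee_pos: [0.5892, 0.1931, 0.1551]
ee_rot: [3.138, -0.147, -0.002]
contact_force: [0.7, 0.4, 0.5]
grip_width: 1.002
grip_force: 0.0
```

Call:
servo_tool --pt "0 0 -1.5 0 0 0" --pt "0 0 -1.5 0 0 0" --pt "0 0 -1.5 0 0 0" --pt "0 0 -1.3 0 0 0" --pt "0 0 0 0 0 0" --pt "0 0 0 0 0 0"

```text
t: 3.8
ee_pos: [0.5897, 0.1934, 0.098]
ee_rot: [-3.138, 0.147, -0.001]
contact_force: [0.6, 0.0, -0.5]
grip_width: 1.003
grip_force: 0.0
```

Run:
```python
from h import *
T=imaging.snapshot("top");S=imaging.snapshot("scene")
a=cv2.resize(T[200:300,150:250],None,fx=4,fy=4,interpolation=cv2.INTER_CUBIC)
b=cv2.resize(S[110:210,330:430],None,fx=4,fy=4,interpolation=cv2.INTER_CUBIC)
cv2.imwrite("pics/at.png",np.hstack([a,b])[:,:,::-1])
s=ctrl.get_state();print(s["ee_pos"],s["contact_force"])
```

```text
[0.59025045 0.1936184  0.0988174 ] [-0.40991005  0.30980624  0.08726154]
```

View pics/at.png

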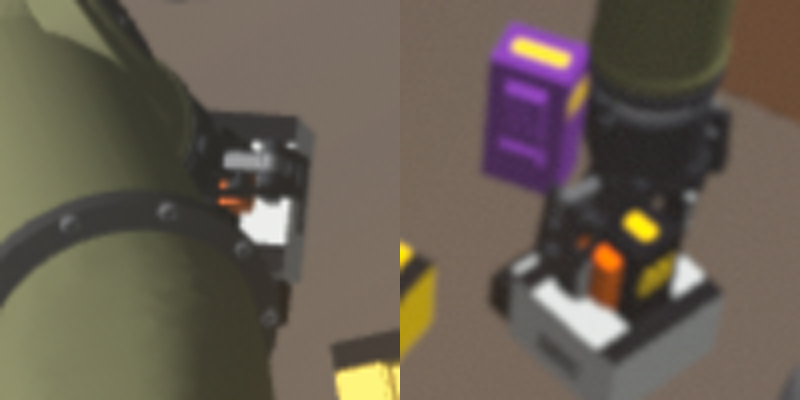

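In the scene half, the near finger stands beside the orange tab at (605,275) and clear of it. Closing now.

Call:
servo_tool --pt "0 0 0 0 0 0" --pt "0 0 0 0 0 0" --pt "0 0 0 0 0 0" --pt "0 0 0 0 0 0" --pt "0 0 0 0 0 0" --pt "0 0 0 0 0 0" --pt "0 0 0 0 0 0" --pt "0 0 0 0 0 0" --claw 0 --force 50

```text
t: 4.57
ee_pos: [0.5906, 0.1943, 0.0999]
ee_rot: [-3.136, 0.147, -0.006]
contact_force: [-2.6, 0.0, 14.7]
grip_width: 0.455
grip_force: 46.8
```

Call:
servo_tool --pt "0 0 0 0 0 0" --pt "0 0 0.3 0 0 0" --pt "0 0 0.5 0 0 0" --pt "0 0 0.5 0 0 0" --pt "0 0 0.7 0 0 0"

```text
t: 4.98
ee_pos: [0.5891, 0.193, 0.1172]
ee_rot: [3.138, -0.147, -0.002]
contact_force: [-0.0, 0.4, -2.8]
grip_width: 0.458
grip_force: 45.8
```

Call:
servo_tool --pt "0 0 1 0 0 0" --pt "0 0 1.5 0 0 0" --pt "0 0 1.5 0 0 0" --pt "0 0 1.5 0 0 0" --pt "0 0 1.5 0 0 0" --pt "0 0 1.5 0 0 0" --pt "0 0 1 0 0 0" --pt "0 0 0 0 0 0" --pt "0 0 0 0 0 0"

```text
t: 5.73
ee_pos: [0.5895, 0.1932, 0.2127]
ee_rot: [-3.138, 0.147, -0.001]
contact_force: [0.5, 0.6, -2.2]
grip_width: 0.459
grip_force: 45.9
```

Run:
```python
from h import *
T=imaging.snapshot("top");S=imaging.snapshot("scene")
a=cv2.resize(T[200:300,150:250],None,fx=4,fy=4,interpolation=cv2.INTER_CUBIC)
b=cv2.resize(S[90:190,330:430],None,fx=4,fy=4,interpolation=cv2.INTER_CUBIC)
cv2.imwrite("pics/up.png",np.hstack([a,b])[:,:,::-1])
s=ctrl.get_state();print(s["ee_pos"],s["contact_force"],s["moment"])
```

```text
[0.58891969 0.19289798 0.21136682] [ 0.150976   -0.31182692 -2.91344934] [-0.04276208  0.01888274  0.03661336]
```

View pics/up.png

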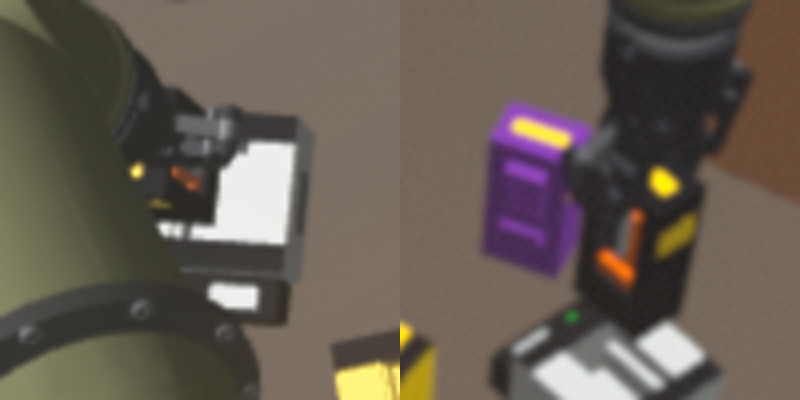

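The pack is lifted and held upright. Next I'll raise it a little more and carry it to the tray.

Call:
servo_tool --pt "0 0 1 0 0 0" --pt "0 0 1 0 0 0" --pt "0 -0.8 0.5 0 0 0" --pt "-0.2 -1.6 0 0 0 0" --pt "-0.2 -2.2 0 0 0 0" --pt "-0.2 -2.2 0 0 0 0" --pt "-0.2 -2.2 0 0 0 0" --pt "-0.2 -2.2 0 0 0 0" --pt "-0.2 -2.2 0 0 0 0" --pt "-0.2 -2.2 0 0 0 0"

```text
t: 6.67
ee_pos: [0.5754, 0.0355, 0.238]
ee_rot: [3.138, -0.148, 0.001]
contact_force: [0.4, -0.5, -2.3]
grip_width: 0.458
grip_force: 45.9
```

Call:
servo_tool --pt "-0.2 -2.2 0 0 0 0" --pt "-0.2 -2.2 0 0 0 0" --pt "-0.2 -2.2 0 0 0 0" --pt "-0.2 -2.2 0 0 0 0" --pt "-0.2 -2.2 0 0 0 0" --pt "-0.2 -2.2 0 0 0 0" --pt "-0.2 -2.2 0 0 0 0" --pt "-0.2 -2.2 0 0 0 0" --pt "-0.2 -1.4 0 0 0 0" --pt "0 0 0 0 0 0"

```text
t: 7.5
ee_pos: [0.5564, -0.158, 0.2376]
ee_rot: [3.135, -0.156, -0.0]
contact_force: [0.2, -0.2, -3.2]
grip_width: 0.458
grip_force: 45.9
```

Need dx −0.5 and dy −3.3 cm, then down towards z ≈ 0.11.

Call:
servo_tool --pt "-0.2 -1.3 0 0 0 0" --pt "-0.2 -1.2 0 0 0 0" --pt "-0.1 -0.8 0 0 0 0" --pt "0 0 -1.5 0 0 0" --pt "0 0 -2 0 0 0" --pt "0 0 -2 0 0 0" --pt "0 0 -2 0 0 0" --pt "0 0 -1.5 0 0 0" --pt "0 0 0 0 0 0" --pt "0 0 0 0 0 0"

```text
t: 8.33
ee_pos: [0.5522, -0.1858, 0.147]
ee_rot: [-3.138, 0.147, 0.002]
contact_force: [0.1, 0.5, -2.8]
grip_width: 0.456
grip_force: 45.9
```

Run:
```python
from h import *
S=imaging.snapshot("scene");T=imaging.snapshot("top")
a=cv2.resize(S[190:310,210:330],None,fx=3.33,fy=3.33,interpolation=cv2.INTER_CUBIC)
b=cv2.resize(T[200:320,290:410],None,fx=3.33,fy=3.33,interpolation=cv2.INTER_CUBIC)
cv2.imwrite("pics/tray.png",np.hstack([a,b])[:,:,::-1])
s=ctrl.get_state();print(s["ee_pos"],s["contact_force"],s["ee_rot"])
```

```text
[ 0.55316333 -0.18598551  0.14841039] [ 0.98262873  0.2013215  -2.32680975] [ 3.13783093e+00 -1.47034865e-01  2.67239903e-03]
```

View pics/tray.png

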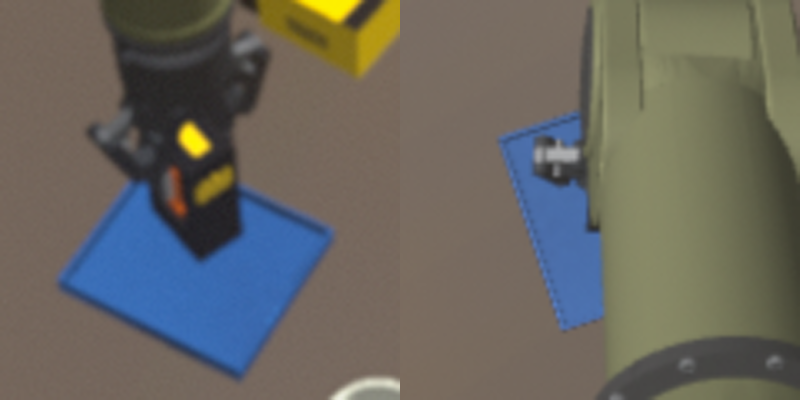

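The pack hangs upright over the tray, with the scene crop showing its foot corner at (203,258) near the tray's centre. Lowering.

Call:
servo_tool --pt "-0.1 -0.4 -1.2 0 0 0" --pt "0 0 -1.2 0 0 0" --pt "0 0 -1.2 0 0 0" --pt "0 0 -1 0 0 0" --pt "0 0 -0.4 0 0 0" --pt "0 0 0 0 0 0" --pt "0 0 0 0 0 0"

```text
t: 9.02
ee_pos: [0.5518, -0.1898, 0.0978]
ee_rot: [3.138, -0.147, 0.001]
contact_force: [-0.3, 0.1, -1.3]
grip_width: 0.457
grip_force: 45.9
```

Call:
servo_tool --pt "0 0 -0.2 0 0 0" --pt "0 0 -0.2 0 0 0" --pt "0 0 0 0 0 0" --pt "0 0 0 0 0 0"

```text
t: 9.35
ee_pos: [0.5515, -0.1898, 0.0934]
ee_rot: [3.138, -0.147, 0.0]
contact_force: [0.5, -0.4, -2.6]
grip_width: 0.46
grip_force: 45.9
```

Call:
servo_tool --pt "0 0 -0.1 0 0 0" --pt "0 0 -0.1 0 0 0" --pt "0 0 0 0 0 0" --pt "0 0 0 0 0 0"

```text
t: 9.68
ee_pos: [0.5516, -0.1898, 0.092]
ee_rot: [3.138, -0.147, 0.001]
contact_force: [-1.7, 0.2, 5.2]
grip_width: 0.461
grip_force: 47.4
```

The foot is on the floor (about 5 N upward). Releasing.

Call:
servo_tool --pt "0 0 0 0 0 0" --pt "0 0 0 0 0 0" --pt "0 0 0 0 0 0" --force 20

```text
t: 9.93
ee_pos: [0.5515, -0.1898, 0.092]
ee_rot: [3.138, -0.147, 0.001]
contact_force: [-3.2, 0.7, 5.6]
grip_width: 0.46
grip_force: 47.4
```

Call:
servo_tool --pt "0 0 0 0 0 0" --pt "0 0 0 0 0 0" --pt "0 0 0 0 0 0" --pt "0 0 0 0 0 0" --pt "0 0 0 0 0 0" --pt "0 0 0 0 0 0" --pt "0 0 0 0 0 0" --pt "0 0 0 0 0 0" --claw 1

```text
t: 10.6
ee_pos: [0.5515, -0.1898, 0.0913]
ee_rot: [-3.138, 0.147, -0.0]
contact_force: [-0.1, 0.6, -0.2]
grip_width: 0.997
grip_force: 0.0
```

Call:
servo_tool --pt "0 0 0.5 0 0 0" --pt "0 0 1 0 0 0" --pt "0 0 1.5 0 0 0" --pt "0 0 2 0 0 0" --pt "0 0 2 0 0 0" --pt "0 0 2 0 0 0" --pt "0 0 2 0 0 0" --pt "0 0 2 0 0 0" --pt "0 0 2 0 0 0" --pt "0 0 0 0 0 0"

```text
t: 11.43
ee_pos: [0.5532, -0.1899, 0.2465]
ee_rot: [3.136, -0.147, 0.011]
contact_force: [1.0, 0.2, -0.3]
grip_width: 1.002
grip_force: 0.0
```

Run:
```python
from h import *
S=imaging.snapshot("scene")
a=cv2.resize(S[140:360,200:480],None,fx=2.6,fy=2.6,interpolation=cv2.INTER_CUBIC)
cv2.imwrite("pics/end.png",a[:,:,::-1])
s=ctrl.get_state();print(s["t"],s["ee_pos"],s["contact_force"],s["grip_width"])
```

```text
11.4833 [ 0.55251647 -0.18986423  0.24437458] [-0.11712484  0.37823027 -0.17825681] 0.9982156157494021
```

View pics/end.png

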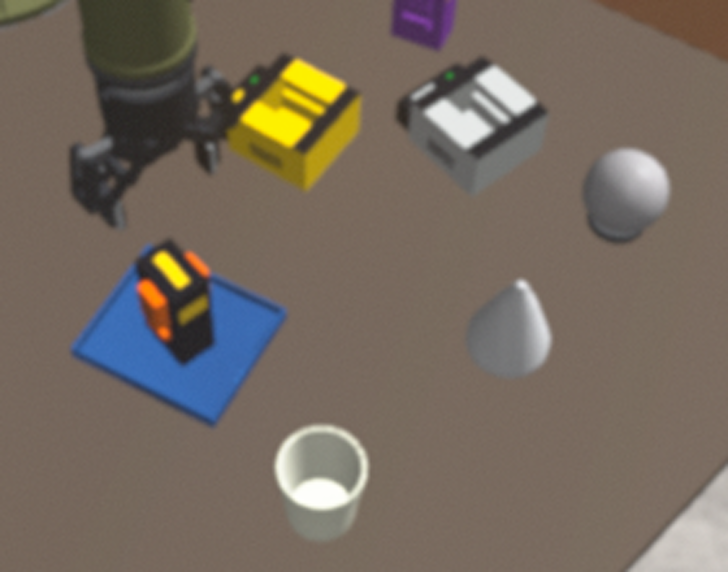

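The pack stands upright in the tray at crop (178,300) with both tabs sprung out. The gripper is clear and the cup, cone and ball are where they were.

```bash
python3 -c "
from cell import ctrl
print(ctrl.job_done())"
```

```text
the job is handed in; nothing more can be done
None
```

I unlatched the battery pack, lifted it out, set it down upright in the blue tray before letting go, and handed the job in at about 11.5 s; the judge returned no verdict.

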